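# Prove the two clamp levers of a router fence

## Robot

A 6-joint arm with a two-finger parallel gripper is mounted at the origin on the work surface. World frame = base frame: x ahead of the robot, y to its left, z up, the work surface at z = 0. Lengths are in m, angles in rad, forces in N, time in s.
With the tool pointing down it reaches from about 0.35 to 0.775 m from the base axis. Payload 7.3 kg.
Tool frame: the origin (TCP) lies at the very end of the fingers, on their centre line; the grasp point (between the pads) lies 19 mm behind it; z points along the fingers, y is the line along which they close (so a half turn about z gives the same grasp; the last joint's range is limited). The gripper opens to 92 mm and grips with 3 to 60 N. Pads are 19 mm wide; open, the fingers measure 130 mm over their backs; the gripper's body (75 mm by 190 mm) begins 47 mm behind the grasp point.
Start: joints at [-1.303, 0.342, 1.524, -0, 1.275, -0.146], TCP at [0.211, -0.481, 0.227] pointing down, gripper open.
Joint ranges: [-2.53, 2.53], [-0.77, 2.02], [0.04, 2.7], [-1, 4.14], [0.28, 2.66], [-3.11, 3.11]. Speed limits (rad/s): [2.57, 2.57, 3.14, 3.14, 3.14, 3.14].

## Interface

Orientations are given as [roll, pitch, yaw] about the fixed x, y, z axes, in that order (R = Rz(yaw) Ry(pitch) Rx(roll)).
In Python, from cell import robot gives the robot as it stands.
- The arm moves only by the tool apply_moves, never from a script. Its argument "rows" is a list of rows, each an object with "xyz": the shift along the tool's x, y, z in mm, a list of three; "turn": the turn about the tool's z in rad. A call has 1 to 10 rows; each row shifts and turns the commanded pose from where the row before left it, along the tool's axes as they then stand; what a row does not reach is not made up. A row lasts 1/8 s, in which the tool goes at most 62.5 mm and 10.7 degrees, less where a joint would pass 70% of its speed; a pose out of reach is approached as far as the arm can. A call with a gripper value outside its range is refused whole. "gripper" is the opening, from 0 (shut) to 1 (fully open), set as the call begins (left out, the last holds). The fingers move at their own pace and stop on an object; "newtons" is the grip in N (left out, the last holds). Time passes only in rows, so rows that do not move let the fingers close. It gives the time, the measured TCP pose, the force and the opening at its end, in the units of the state.
- robot.observe(): the state, without advancing time (a new reading comes with each control period).
- robot.read_camera(name): name is "side" or "top" or "wrist"; returns a dict with "frame" (420x560x3 uint8, blue, green, red), "mtx" (3x3 intrinsics, pixels), "R" (3x3) and "t" (3): a world point X has camera coordinates R X + t; the wrist camera has in their place "T_tool_cam" (4x4, takes a point from camera to tool coordinates, whose origin is the TCP and whose axes are the flange's). Camera axes: x right, y down, z forward; pixel columns grow to the right and rows downward; lengths in m; the calibration is good to about 2 mm. The wrist camera is an equidistant fisheye: a pixel r from the principal point sees the ray r / f radians off the axis. A picture is of the moment at which its call begins: read the wrist's pose just before it. There is no depth.
- robot.hand_in(): hands the job in, once; it reports no verdict.
The state is a dict: "time": time; "qpos": joint angles; "qvel": joint speeds; "joint_efforts": joint torques, N m; "tool_pos": TCP position; "tool_rot": TCP orientation; "contact_force": force on the tool from outside, world axes, zero at the start; "torque": the same for the moment, N m; "opening": finger opening in m.
Only numpy, scipy, OpenCV 4.12 (cv2) and the standard library are available. Lean on these libraries where they do the work, as an engineer would, in place of code of your own. Each camera call takes 0.05 s, during which the arm holds its last target. There are 200 camera calls.

## Task

Make sure the router fence is locked: take its two clamp levers in turn, first the robot's left one, then the right one. Turn the lever clockwise (seen from above) until its screw comes up tight, then lean on it with about 1.3 N m of torque (15 N just inside the end knob; never over 1.8 N m) for a second and a half to see that it holds without turning, and let go. Do not push either lever back anticlockwise, and leave the other things on the bench where they are.

Things in the scene. Friction and masses are not known exactly. Their poses are not given: they have to be found in the camera images.
- fence: the fixed wooden router fence: a brown base board 130 (x) x 500 (y) x 18 mm lying on the bench, with an upright wooden face 72 mm high along its far edge (top 90 mm above the bench). Origin: centre of the base's underside; y along the fence. It cannot move.
- lever_l (a joint): bend of the springy arm of the left (+y) clamp lever about its axis, rad: 0 unloaded, positive when pushed clockwise (from above); 20 N m per rad, so 20 x bend is the torque on the screw. The screw's own angle is not measured: it starts between tight and 0.8 rad short of tight, turns against an even drag of 0.4 to 0.65 N m, stays where left, and comes up hard at its stop.
- lever_l_axis (a point): left (+y) clamp lever, black, on a round steel post on the fence's base: on its upright turning axis, at half height of the arm, 65 mm above the bench. The level arm runs along this frame's -x, roughly towards the robot: 14 wide, 16 high, from a hub of radius 17 to an upright end knob 22 across and 30 high, centred 103 mm from the axis. Tightening swings the free end to the robot's left.
- lever_l_push (a point): middle of the left (+y) lever's arm, 85 mm from its axis, just inside the end knob (which reaches from 14 mm below to 16 mm above this point); the place to push. The flat upright flanks lie 7 mm either side of it. Below it lies the bench or the 18 mm base board.
- lever_r (a joint): bend of the springy arm of the right (-y) clamp lever about its axis, rad: 0 unloaded, positive when pushed clockwise (from above); 20 N m per rad, so 20 x bend is the torque on the screw. The screw's own angle is not measured: it starts between tight and 0.8 rad short of tight, turns against an even drag of 0.4 to 0.65 N m, stays where left, and comes up hard at its stop.
- lever_r_axis (a point): right (-y) clamp lever, black, on a round steel post on the fence's base: on its upright turning axis, at half height of the arm, 65 mm above the bench. The level arm runs along this frame's -x, roughly towards the robot: 14 wide, 16 high, from a hub of radius 17 to an upright end knob 22 across and 30 high, centred 103 mm from the axis. Tightening swings the free end to the robot's left.
- lever_r_push (a point): middle of the right (-y) lever's arm, 85 mm from its axis, just inside the end knob (which reaches from 14 mm below to 16 mm above this point); the place to push. The flat upright flanks lie 7 mm either side of it. Below it lies the bench or the 18 mm base board.
- offcut: bystander: a dark wood offcut 50 x 55 x 14 mm lying on the fence's base between the posts; origin at the centre of its underside
- sanding_block: bystander: a cork sanding block 65 x 110 x 36 mm on the bench at the left; origin at the centre of its underside
- glue: bystander: a glue bottle, 60 mm across and 170 mm high, at the far left; origin at the centre of its underside
- mdf_pad: bystander: a brown fibreboard clamp pad 110 x 130 x 12 mm on the bench at the right; origin at the centre of its underside

How it is judged:
On the way, in this order (a step that is already met when the one before it is completed fails the run):
1. the left clamp lever is loaded clockwise with 0.9 to 1.8 N m (bend 0.045 to 0.09 rad) without a break for at least a second; a screw that still turns cannot hold this (value of joint lever_l between 0.045 and 0.09 rad), for 1 s.
2. then the right clamp lever likewise (value of joint lever_r between 0.045 and 0.09 rad), for 1 s.
At the end, for the whole second after the job is handed in: both levers have been let go (bend within 0.008 rad of 0) with their screws left tight, and the listed bystanders are at rest within 30 mm of where they began (value of joint lever_l between -0.008 and 0.008 rad and value of joint lever_r between -0.008 and 0.008 rad and linear speed of each of offcut, sanding_block, glue, mdf_pad below 0.01 m/s and distance of each of offcut, sanding_block, glue, mdf_pad from where it was at the start of the episode below 0.03 m); the robot touches nothing.
It fails at once if a screw is overloaded: more than 1.9 N m on a lever (bend over 0.095 rad) (value of joint any of lever_l, lever_r above 0.095 rad).
It fails at once if a lever is pushed back anticlockwise with more than 0.4 N m (bend under -0.02 rad), which could loosen it (value of joint any of lever_l, lever_r below -0.02 rad).
It fails at once if a listed bystander is shoved more than 30 mm (distance of any of offcut, sanding_block, glue, mdf_pad from where it was at the start of the episode above 0.03 m).
It also fails if it takes over 64 s, if anything falls off the work surface, if the arm or the gripper's body presses on something with over 40 N, if the wrist force passes 120 N, or if a joint passes its speed limit or range.

## Working session

There is one attempt and no reset: what is moved stays moved. The work goes in short steps, Python scripts to look and compute and a tool call to move; the robot and the scene stay as the last step left them, time stands still between calls to the robot, and variables do not carry over. Pictures are saved under pics/ and viewed, on a budget of 10 in all, crops included, one or two more only if the job needs it, and the job is handed in when it is done.

Besides the shell and the picture viewer there is one more tool, called after "Request:" as a command line: name --argument value ..., lists and objects as JSON in quotes. apply_moves: Moves the arm, as the interface text tells. Its arguments: {"type":"object","properties":{"rows":{"type":"array"},"gripper":{"type":"number"},"newtons":{"type":"number"}},"required":["rows"]}

```bash
mkdir -p pics; ls
python3 - <<'E'
from cell import robot
import cv2,pickle
s=robot.observe();print(s)
for n in("top","side"):
    c=robot.read_camera(n);cv2.imwrite(f"pics/{n}0.png",c["frame"]);pickle.dump(c,open(f"{n}.pkl","wb"))
    print(n,c["mtx"],c["R"],c["t"])
E
```

```text
pics
{'time': 0.0, 'qpos': array([-1.30303734e+00,  3.42739334e-01,  1.52504242e+00, -2.61277892e-07,
        1.27537705e+00, -1.46011311e-01]), 'qvel': array([ 3.95179506e-04, -9.55040995e-04, -8.84886850e-04, -8.95460801e-04,
        4.68606048e-04,  1.26173516e-05]), 'joint_efforts': array([-4.32237775e-04, -4.31237054e+01, -2.44223982e+01,  7.17594847e-02,
        5.59428404e-02, -1.65151228e-04]), 'tool_pos': array([ 0.21098828, -0.48028727,  0.22602747]), 'tool_rot': array([-3.14004314e+00, -2.27615830e-04,  4.13770194e-01]), 'contact_force': array([-0.21826102,  0.37154733, -1.09026549]), 'torque': array([ 0.01416409,  0.00766403, -0.03408968]), 'opening': 0.09207608657250711}
top [[472.51972971   0.         282.53492292]
 [  0.         472.51972971 209.8284896 ]
 [  0.           0.           1.        ]] [[ 0.00466457 -0.99994058 -0.00985241]
 [-0.99823014 -0.00407202 -0.05932959]
 [ 0.05928595  0.01011172 -0.99818983]] [-0.00947957  0.51887596  1.49225944]
side [[502.8455372    0.         288.55441902]
 [  0.         502.8455372  207.74822283]
 [  0.           0.           1.        ]] [[ 0.92216878 -0.38660862  0.01176935]
 [-0.19357101 -0.4876368  -0.85131699]
 [ 0.33486565  0.78277975 -0.52451965]] [-0.51168392  0.15250988  1.36146023]
```

View pics/top0.png

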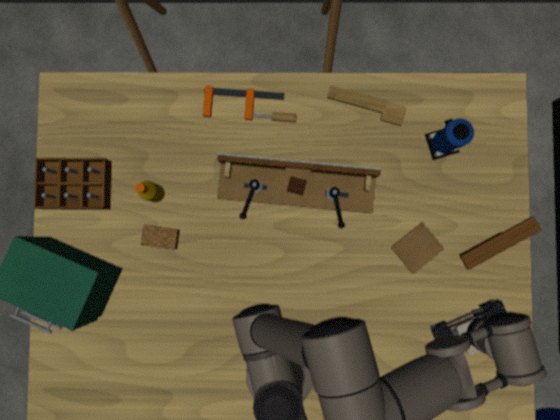

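View pics/side0.png

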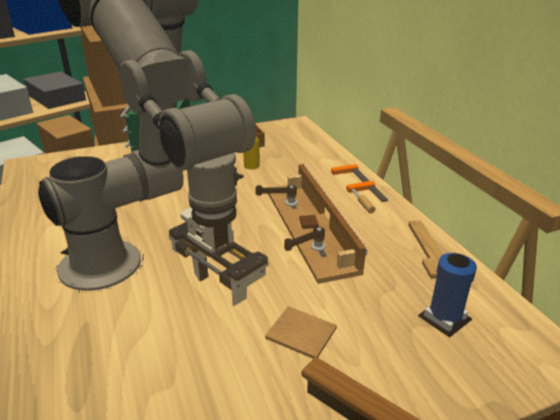

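The levers show in the top view: left hub near (255,185) with its knob at (243,216), right hub near (335,193) with its knob at (341,225). I'll enlarge this area.

Run:
```python
import cv2
f=cv2.imread("pics/top0.png")
c=cv2.resize(f[165:240,220:370],None,fx=5,fy=5,interpolation=cv2.INTER_CUBIC)
c=cv2.convertScaleAbs(c,alpha=1.6)
cv2.imwrite("pics/top_crop.png",c)
```

```text
(no output)
```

View pics/top_crop.png

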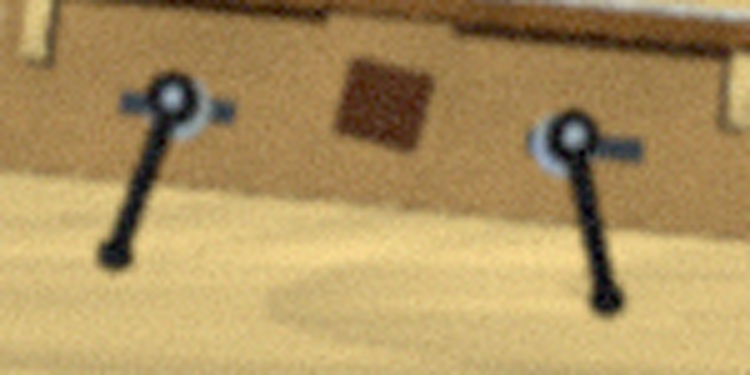

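Crop pixels: left hub (172,98) and knob (115,255), right hub (573,135) and knob (606,298). Next I compute the positions and check the 103 mm arm length.

```bash
cat > h.py <<'E'
import numpy as np,pickle
def ray(c,u,v,z):
    d=c["R"].T@np.linalg.solve(c["mtx"],[u,v,1]);o=-c["R"].T@c["t"]
    return o+d*(z-o[2])/d[2]
E
python3 - <<'E'
from h import *
c=pickle.load(open("top.pkl","rb"))
P=lambda u,v,z:ray(c,u/5-.4+220,v/5-.4+165,z)
for n,h,k in(("L",(172,98),(115,255)),("R",(573,135),(606,298))):
    for zh in(.078,.09):
        H=P(*h,zh);K=P(*k,.079);d=H-K;a=np.arctan2(d[1],d[0]);r=np.hypot(*d[:2])
        e=np.array([np.cos(a),np.sin(a)])
        print(n,"hub",H.round(4),"knob",K.round(4),"len",r.round(4),"ang",a.round(3),"push82",(H[:2]-.082*e).round(4))
E
```

```text
L hub [0.5936 0.0801 0.078 ] knob [0.497  0.1141 0.079 ] len 0.1025 ang -0.338 push82 [0.5163 0.1073]
L hub [0.5923 0.0793 0.09  ] knob [0.497  0.1141 0.079 ] len 0.1015 ang -0.351 push82 [0.5153 0.1074]
R hub [ 0.5717 -0.1658  0.078 ] knob [ 0.472  -0.1856  0.079 ] len 0.1017 ang 0.196 push82 [ 0.4913 -0.1817]
R hub [ 0.5706 -0.1646  0.09  ] knob [ 0.472  -0.1856  0.079 ] len 0.1008 ang 0.21 push82 [ 0.4904 -0.1817]
```

Request:
apply_moves --rows '[{"xyz": [48.7,-38.2,0]},{"xyz": [48.7,-38.2,0]},{"xyz": [48.7,-38.2,0]},{"xyz": [48.7,-38.2,0]},{"xyz": [48.7,-38.2,0]},{"xyz": [48.7,-38.2,0]},{"xyz": [48.7,-38.2,0]},{"xyz": [48.7,-38.2,0]},{"xyz": [48.7,-38.2,0]},{"xyz": [48.7,-38.2,0]}]' --gripper 0 --newtons 60

```text
invalid input at $.rows[0]: expected keys xyz, turn
```

Request:
apply_moves --rows '[{"turn": 0.15},{"turn": 0.15},{"turn": 0.15},{"turn": 0.15},{"turn": 0.154},{"xyz": [0,0,0]},{"xyz": [0,0,0]}]'

```text
invalid input at $.rows[0]: expected keys xyz, turn
```

Request:
apply_moves --rows '[{"xyz": [48.7,-38.2,0],"turn": 0},{"xyz": [48.7,-38.2,0],"turn": 0},{"xyz": [48.7,-38.2,0],"turn": 0},{"xyz": [48.7,-38.2,0],"turn": 0},{"xyz": [48.7,-38.2,0],"turn": 0},{"xyz": [48.7,-38.2,0],"turn": 0},{"xyz": [48.7,-38.2,0],"turn": 0},{"xyz": [48.7,-38.2,0],"turn": 0},{"xyz": [48.7,-38.2,0],"turn": 0},{"xyz": [48.7,-38.2,0],"turn": 0}]' --gripper 0 --newtons 60

```text
time: 1.35
tool_pos: [0.504, 0.0669, 0.2265]
tool_rot: [3.141, 0.0, 0.414]
contact_force: [1.4, -0.6, -0.2]
opening: 0.0008
```

Request:
apply_moves --rows '[{"xyz": [0,0,0],"turn": 0.15},{"xyz": [0,0,0],"turn": 0.15},{"xyz": [0,0,0],"turn": 0.15},{"xyz": [0,0,0],"turn": 0.15},{"xyz": [0,0,0],"turn": 0.154},{"xyz": [0,0,0],"turn": 0},{"xyz": [0,0,0],"turn": 0}]'

```text
time: 2.22
tool_pos: [0.5033, 0.0649, 0.2265]
tool_rot: [3.141, 0.0, -0.337]
contact_force: [0.6, -0.6, 0.2]
opening: 0.0003
```

Request:
apply_moves --rows '[{"xyz": [0,0,40],"turn": 0},{"xyz": [0,0,40],"turn": 0},{"xyz": [0,0,40],"turn": 0},{"xyz": [0,0,0],"turn": 0}]'

```text
time: 2.72
tool_pos: [0.5013, 0.0649, 0.1044]
tool_rot: [3.139, 0.006, -0.339]
contact_force: [0.4, -0.0, 1.4]
opening: 0.0001
```

Run:
```python
from cell import robot
import cv2,numpy as np
s=robot.observe();c=robot.read_camera("wrist");print(s["tool_pos"],c["T_tool_cam"],c["mtx"])
cv2.imwrite("pics/w1.png",cv2.convertScaleAbs(c["frame"],alpha=1.4))
```

```text
[0.50134514 0.06487348 0.1044018 ] [[ 1.41026807e-03 -9.63726060e-01 -2.66889662e-01  7.13360163e-02]
 [ 9.99998740e-01  1.55355045e-03 -3.25717976e-04  2.41537721e-06]
 [ 7.28529456e-04 -2.66888866e-01  9.63727037e-01 -1.58607612e-01]
 [ 0.00000000e+00  0.00000000e+00  0.00000000e+00  1.00000000e+00]] [[325.1922621    0.         277.51594088]
 [  0.         325.1922621  211.36654943]
 [  0.           0.           1.        ]]
```

View pics/w1.png

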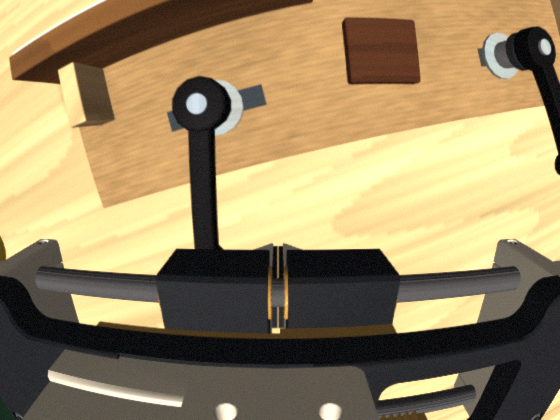

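The wrist view has the left hub's silver top at (198,104). The arm runs straight down from it and goes behind the finger carrier at about (207,245). The offcut and the right lever are well clear. I'll cross-check the hub position with the fisheye model.

```bash
cat >> h.py <<'E'
from scipy.spatial.transform import Rotation as Ro
def wray(c,s,u,v,z):
    K=c["mtx"];x=np.array([u-K[0,2],v-K[1,2]])/K[0,0];th=np.hypot(*x)
    d=np.r_[x/th*np.sin(th),np.cos(th)];T=c["T_tool_cam"]
    R=Ro.from_euler("xyz",s["tool_rot"]).as_matrix()
    o=R@T[:3,3]+s["tool_pos"];d=R@T[:3,:3]@d
    return o+d*(z-o[2])/d[2]
E
python3 - <<'E'
from h import *
from cell import robot
s=robot.observe();c=robot.read_camera("wrist")
H=wray(c,s,198,104,.083)
for p in((198,104,.083),(203,150,.073),(207,240,.073),(517,50,.078)):
    w=wray(c,s,*p);print(p,w.round(4))
E
```

```text
(198, 104, 0.083) [0.5965 0.0793 0.083 ]
(203, 150, 0.073) [0.5708 0.0884 0.073 ]
(207, 240, 0.073) [0.5171 0.1078 0.073 ]
(517, 50, 0.078) [ 0.576  -0.1367  0.078 ]
```

Request:
apply_moves --rows '[{"xyz": [2,0,28],"turn": 0},{"xyz": [2,0,28],"turn": 0},{"xyz": [0,-6,0],"turn": 0},{"xyz": [0,-3,0],"turn": 0},{"xyz": [0,0,0],"turn": 0}]'

```text
time: 3.45
tool_pos: [0.5113, 0.0724, 0.0523]
tool_rot: [-3.141, -0.003, -0.339]
contact_force: [0.1, -0.3, -0.2]
opening: 0.0006
```

Request:
apply_moves --rows '[{"xyz": [0,-2,0],"turn": 0},{"xyz": [0,-2,0],"turn": 0},{"xyz": [0,-2,0],"turn": 0},{"xyz": [0,0,0],"turn": 0}]'

```text
time: 3.95
tool_pos: [0.5122, 0.0778, 0.0507]
tool_rot: [3.142, -0.0, -0.34]
contact_force: [-0.1, 0.5, -0.2]
opening: 0.0006
```

Request:
apply_moves --rows '[{"xyz": [0,-1.5,0],"turn": 0},{"xyz": [0,-1.5,0],"turn": 0},{"xyz": [0,-1.5,0],"turn": 0},{"xyz": [0,0,0],"turn": 0}]'

```text
time: 4.45
tool_pos: [0.5137, 0.082, 0.0507]
tool_rot: [3.142, -0.0, -0.34]
contact_force: [0.2, 0.2, 0.1]
opening: 0.0004
```

Request:
apply_moves --rows '[{"xyz": [0,-1.5,0],"turn": 0},{"xyz": [0,-1.5,0],"turn": 0},{"xyz": [0,0,0],"turn": 0}]'

```text
time: 4.82
tool_pos: [0.5145, 0.0845, 0.0506]
tool_rot: [3.141, 0.0, -0.34]
contact_force: [-1.6, -2.3, 0.1]
opening: 0.0004
```

Request:
apply_moves --rows '[{"xyz": [-0.4,-1.6,0],"turn": 0.02},{"xyz": [-0.4,-1.6,0],"turn": 0.02},{"xyz": [0,0,0],"turn": 0}]'

```text
time: 5.2
tool_pos: [0.5147, 0.0875, 0.0506]
tool_rot: [3.14, 0.001, -0.381]
contact_force: [-1.7, -4.5, 1.7]
opening: 0.0001
```

Request:
apply_moves --rows '[{"xyz": [-0.2,-0.8,0],"turn": 0.01},{"xyz": [-0.2,-0.8,0],"turn": 0.01},{"xyz": [0,0,0],"turn": 0}]'

```text
time: 5.58
tool_pos: [0.5148, 0.0891, 0.0506]
tool_rot: [3.14, 0.001, -0.401]
contact_force: [-1.3, -5.2, 1.0]
opening: 0.0004
```

Request:
apply_moves --rows '[{"xyz": [-0.4,-1.6,0],"turn": 0.02},{"xyz": [-0.4,-1.6,0],"turn": 0.02},{"xyz": [0,0,0],"turn": 0}]'

```text
time: 5.95
tool_pos: [0.5147, 0.0914, 0.0504]
tool_rot: [3.138, 0.001, -0.441]
contact_force: [-4.4, -10.8, 1.1]
opening: 0.0004
```

Request:
apply_moves --rows '[{"xyz": [-0.2,-0.8,0],"turn": 0.01},{"xyz": [-0.2,-0.8,0],"turn": 0.01},{"xyz": [0,0,0],"turn": 0}]'

```text
time: 6.32
tool_pos: [0.5148, 0.0924, 0.0504]
tool_rot: [3.137, 0.002, -0.46]
contact_force: [-5.2, -13.0, 2.2]
opening: 0.0006
```

Request:
apply_moves --rows '[{"xyz": [-0.2,-0.8,0],"turn": 0},{"xyz": [0,-0.6,0],"turn": 0},{"xyz": [0,0,0],"turn": 0},{"xyz": [0,0,0],"turn": 0},{"xyz": [0,0,0],"turn": 0}]'

```text
time: 6.95
tool_pos: [0.515, 0.0932, 0.0503]
tool_rot: [3.136, 0.002, -0.46]
contact_force: [-5.8, -16.2, 3.4]
opening: 0.0002
```

```bash
python3 -c "
from cell import robot
s=robot.observe();print(s['contact_force'],s['torque'],s['tool_pos'],s['tool_rot'])"
```

```text
[ -5.77060602 -16.22924953   3.40317242] [-2.35383697  0.78783704 -0.08262523] [0.51501579 0.09322081 0.05033994] [ 3.13626095e+00  1.76317651e-03 -4.60438894e-01]
```

Normal force is about 17 N at r of about 75 mm, so roughly 1.3 N m. I'll hold it here.

Request:
apply_moves --rows '[{"xyz": [0,0,0],"turn": 0},{"xyz": [0,0,0],"turn": 0},{"xyz": [0,0,0],"turn": 0},{"xyz": [0,0,0],"turn": 0},{"xyz": [0,0,0],"turn": 0},{"xyz": [0,0,0],"turn": 0}]'

```text
time: 7.7
tool_pos: [0.515, 0.0932, 0.0504]
tool_rot: [3.136, 0.002, -0.461]
contact_force: [-6.1, -16.3, 2.5]
opening: 0.0005
```

Request:
apply_moves --rows '[{"xyz": [0,0,0],"turn": 0},{"xyz": [0,0,0],"turn": 0},{"xyz": [0,0,0],"turn": 0},{"xyz": [0,0,0],"turn": 0},{"xyz": [0,0,0],"turn": 0},{"xyz": [0,0,0],"turn": 0}]'

```text
time: 8.45
tool_pos: [0.515, 0.0932, 0.0504]
tool_rot: [3.136, 0.002, -0.461]
contact_force: [-5.0, -16.0, 2.7]
opening: 0.0004
```

Request:
apply_moves --rows '[{"xyz": [0,2,0],"turn": 0},{"xyz": [0,2,0],"turn": 0},{"xyz": [0,3,0],"turn": 0},{"xyz": [0,8,0],"turn": 0},{"xyz": [0,10,0],"turn": 0},{"xyz": [0,0,-40],"turn": 0},{"xyz": [0,0,-60],"turn": 0},{"xyz": [0,0,0],"turn": 0}]'

```text
time: 9.45
tool_pos: [0.5081, 0.0734, 0.1551]
tool_rot: [-3.137, -0.009, -0.46]
contact_force: [-0.6, -0.4, -0.2]
opening: 0.0003
```

Request:
apply_moves --rows '[{"xyz": [0,0,0],"turn": -0.165},{"xyz": [0,0,0],"turn": -0.165},{"xyz": [0,0,0],"turn": -0.165},{"xyz": [0,0,0],"turn": -0.165},{"xyz": [-11.6,58,0],"turn": 0},{"xyz": [-11.6,58,0],"turn": 0},{"xyz": [-11.6,58,0],"turn": 0},{"xyz": [-11.6,58,0],"turn": 0},{"xyz": [-11.6,58,0],"turn": 0},{"xyz": [0,0,0],"turn": 0}]'

```text
time: 10.7
tool_pos: [0.5052, -0.226, 0.1494]
tool_rot: [-3.141, 0.001, 0.194]
contact_force: [0.8, 0.3, -0.8]
opening: 0.0004
```

Run:
```python
from cell import robot
import cv2,pickle
s=robot.observe();c=robot.read_camera("wrist");pickle.dump((s,c),open("w2.pkl","wb"));print(s["tool_pos"],s["tool_rot"],s["contact_force"])
cv2.imwrite("pics/w2.png",cv2.convertScaleAbs(c["frame"],alpha=1.4))
```

```text
[ 0.50522754 -0.22598597  0.14936599] [-3.14146892e+00  8.16124196e-04  1.94321760e-01] [ 0.81782534  0.25045274 -0.79313329]
```

View pics/w2.png

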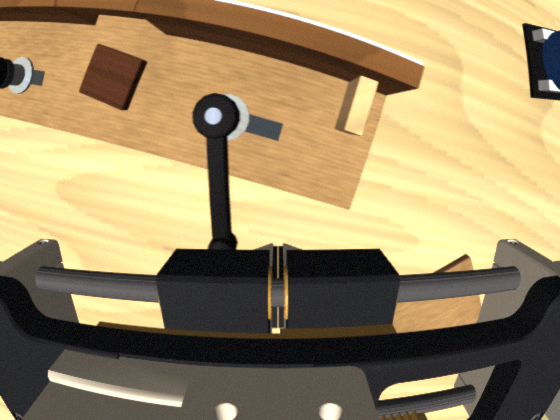

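In this wrist view the right hub's silver top is at (213,115). Its arm runs from (217,150) to (221,225), and the knob top shows at about (222,245).

Run:
```python
from h import *
s,c=pickle.load(open("w2.pkl","rb"))
H=wray(c,s,213,115,.083);A=wray(c,s,217,150,.073);B=wray(c,s,221,225,.073)
print(H,A,B,np.arctan2(*(A-B)[1::-1]),np.arctan2(*(H-B)[1::-1]))
a=np.arctan2(*(H-B)[1::-1]);d=s["tool_pos"]-H
print("radial",-d[0]*np.cos(a)-d[1]*np.sin(a),"perp",-d[0]*np.sin(a)+d[1]*np.cos(a))
```

```text
[ 0.57320789 -0.16680638  0.083     ] [ 0.54835097 -0.17218971  0.073     ] [ 0.49233077 -0.1840725   0.073     ] 0.2090181188576262 0.2103284253068089
radial 0.07883780719483807 perp -0.043682400702396526
```

Request:
apply_moves --rows '[{"xyz": [0,0,40],"turn": 0},{"xyz": [0,0,40],"turn": 0},{"xyz": [0,0,19],"turn": 0},{"xyz": [0,-6,0],"turn": 0},{"xyz": [0,-6,0],"turn": 0},{"xyz": [0,-3,0],"turn": 0},{"xyz": [0,0,0],"turn": 0}]'

```text
time: 11.62
tool_pos: [0.5036, -0.2073, 0.0526]
tool_rot: [3.141, -0.001, 0.2]
contact_force: [-0.1, -0.2, 0.0]
opening: 0.0006
```

Request:
apply_moves --rows '[{"xyz": [0,-1.5,0],"turn": 0},{"xyz": [0,-1.5,0],"turn": 0},{"xyz": [0,-1.5,0],"turn": 0},{"xyz": [0,0,0],"turn": 0}]'

```text
time: 12.12
tool_pos: [0.5028, -0.2045, 0.0522]
tool_rot: [3.139, -0.001, 0.2]
contact_force: [-0.3, -7.0, 1.5]
opening: 0.0007
```

Request:
apply_moves --rows '[{"xyz": [0,-1.5,0],"turn": 0},{"xyz": [0,-1.0,0],"turn": 0},{"xyz": [0,0,0],"turn": 0}]'

```text
time: 12.5
tool_pos: [0.5023, -0.2028, 0.0522]
tool_rot: [3.138, -0.001, 0.2]
contact_force: [-0.1, -8.6, 1.0]
opening: 0.0003
```

Request:
apply_moves --rows '[{"xyz": [-0.4,-1.6,0],"turn": 0.02},{"xyz": [-0.2,-0.8,0],"turn": 0.01},{"xyz": [0,0,0],"turn": 0}]'

```text
time: 12.88
tool_pos: [0.5013, -0.2006, 0.0522]
tool_rot: [3.138, -0.001, 0.169]
contact_force: [-1.0, -9.9, 1.2]
opening: 0.0006
```

Request:
apply_moves --rows '[{"xyz": [-0.4,-1.6,0],"turn": 0.02},{"xyz": [-0.2,-0.8,0],"turn": 0.01},{"xyz": [0,0,0],"turn": 0}]'

```text
time: 13.25
tool_pos: [0.5002, -0.1982, 0.0522]
tool_rot: [3.138, -0.001, 0.14]
contact_force: [-2.1, -9.7, 1.8]
opening: 0.0009
```

The force has levelled off near 9.8 N, so the screw is turning against its drag. I'll carry on in safe steps.

Request:
apply_moves --rows '[{"xyz": [-0.4,-1.6,0],"turn": 0.02},{"xyz": [-0.4,-1.6,0],"turn": 0.02}]'

```text
time: 13.5
tool_pos: [0.499, -0.1952, 0.0522]
tool_rot: [3.138, -0.001, 0.099]
contact_force: [-2.1, -9.0, 0.9]
opening: -0.0001
```

Request:
apply_moves --rows '[{"xyz": [0,0,0],"turn": 0}]'

```text
time: 13.62
tool_pos: [0.499, -0.1951, 0.0522]
tool_rot: [3.138, -0.001, 0.099]
contact_force: [-1.2, -8.1, 0.5]
opening: 0.0005
```

Request:
apply_moves --rows '[{"xyz": [-0.4,-1.6,0],"turn": 0.02},{"xyz": [-0.4,-1.6,0],"turn": 0.02},{"xyz": [0,0,0],"turn": 0}]'

```text
time: 14.0
tool_pos: [0.4979, -0.1919, 0.0522]
tool_rot: [3.138, -0.001, 0.059]
contact_force: [-2.4, -7.3, 0.4]
opening: 0.0008
```

```bash
python3 -c "
from cell import robot
s=robot.observe();print(s['contact_force'],s['torque'],s['tool_pos'],s['tool_rot'])"
```

```text
[-2.38221997 -7.29081069  0.37360211] [-1.24481742  0.19469076 -0.06363593] [ 0.49788377 -0.19191735  0.05219544] [ 3.13847353e+00 -1.23496846e-03  5.93639247e-02]
```

Request:
apply_moves --rows '[{"xyz": [-0.4,-1.6,0],"turn": 0.025},{"xyz": [-0.4,-1.6,0],"turn": 0.025},{"xyz": [0,0,0],"turn": 0}]'

```text
time: 14.38
tool_pos: [0.4967, -0.1887, 0.0521]
tool_rot: [3.139, -0.001, 0.009]
contact_force: [-2.2, -8.8, 1.3]
opening: 0.0001
```

Request:
apply_moves --rows '[{"xyz": [-0.2,-0.8,0],"turn": 0.01},{"xyz": [-0.2,-0.8,0],"turn": 0.01},{"xyz": [0,0,0],"turn": 0}]'

```text
time: 14.75
tool_pos: [0.4963, -0.1871, 0.0521]
tool_rot: [3.139, -0.001, -0.01]
contact_force: [-1.5, -9.3, 1.2]
opening: 0.0002
```

Request:
apply_moves --rows '[{"xyz": [-0.4,-1.6,0],"turn": 0.02},{"xyz": [-0.2,-0.8,0],"turn": 0.01},{"xyz": [0,0,0],"turn": 0}]'

```text
time: 15.12
tool_pos: [0.4957, -0.1846, 0.0521]
tool_rot: [3.139, -0.001, -0.04]
contact_force: [-3.2, -9.0, 0.9]
opening: 0.0003
```

Request:
apply_moves --rows '[{"xyz": [-0.2,-0.8,0],"turn": 0.01},{"xyz": [0,0,0],"turn": 0}]'

```text
time: 15.38
tool_pos: [0.4955, -0.1839, 0.0521]
tool_rot: [3.139, -0.001, -0.051]
contact_force: [-3.0, -7.9, 1.3]
opening: 0.0
```

Still turning on drag. I continue.

Request:
apply_moves --rows '[{"xyz": [-0.4,-1.6,0],"turn": 0.02},{"xyz": [-0.4,-1.6,0],"turn": 0.02},{"xyz": [0,0,0],"turn": 0}]'

```text
time: 15.75
tool_pos: [0.4949, -0.1805, 0.0521]
tool_rot: [3.139, -0.001, -0.09]
contact_force: [-2.8, -8.3, 2.3]
opening: 0.0005
```

```bash
cat > st.py <<'E'
from cell import robot
import numpy as np
s=robot.observe();d=s["tool_pos"][:2]-[.573,-.1665]
m=np.hypot(*d);a=np.arctan2(-d[1],-d[0])-np.arcsin(.022/m);F=s["contact_force"]
n=np.array([-np.sin(a),np.cos(a)])
print("arm",a,"tool yaw",s["tool_rot"][2],"radial",np.sqrt(m*m-.022**2),"Fn",-F[:2]@n,"tq",s["torque"][2])
E
python3 st.py
```

```text
arm -0.10401881281238645 tool yaw -0.09049939128451512 radial 0.07623536197190682 Fn 8.52094676614506 tq -0.023830851083975747
```

Request:
apply_moves --rows '[{"xyz": [-0.4,-1.6,0],"turn": 0.025},{"xyz": [-0.4,-1.6,0],"turn": 0.025},{"xyz": [0,0,0],"turn": 0}]'

```text
time: 16.12
tool_pos: [0.4942, -0.1771, 0.0521]
tool_rot: [3.139, -0.001, -0.141]
contact_force: [-3.8, -8.1, 0.9]
opening: 0.0001
```

Request:
apply_moves --rows '[{"xyz": [-0.2,-0.8,0],"turn": 0.01},{"xyz": [-0.1,-0.4,0],"turn": 0.005},{"xyz": [0,0,0],"turn": 0}]'

```text
time: 16.5
tool_pos: [0.4941, -0.1759, 0.052]
tool_rot: [3.139, -0.001, -0.155]
contact_force: [-3.3, -8.8, 1.9]
opening: 0.0004
```

Request:
apply_moves --rows '[{"xyz": [-0.4,-1.6,0],"turn": 0.02},{"xyz": [-0.4,-1.6,0],"turn": 0.02},{"xyz": [0,0,0],"turn": 0}]'

```text
time: 16.88
tool_pos: [0.4938, -0.1725, 0.052]
tool_rot: [3.139, -0.001, -0.196]
contact_force: [-3.0, -7.5, 2.7]
opening: 0.0005
```

Request:
apply_moves --rows '[{"xyz": [-0.3,-1.2,0],"turn": 0.015},{"xyz": [0,0,0],"turn": 0}]'

```text
time: 17.12
tool_pos: [0.4937, -0.1713, 0.052]
tool_rot: [3.139, -0.0, -0.21]
contact_force: [-3.8, -8.8, 1.9]
opening: 0.0005
```

Request:
apply_moves --rows '[{"xyz": [-0.4,-1.6,0],"turn": 0.022},{"xyz": [-0.4,-1.6,0],"turn": 0.022},{"xyz": [0,0,0],"turn": 0}]'

```text
time: 17.5
tool_pos: [0.4935, -0.1679, 0.052]
tool_rot: [3.139, -0.0, -0.254]
contact_force: [-3.1, -8.2, 2.1]
opening: 0.0006
```

Request:
apply_moves --rows '[{"xyz": [-0.3,-1.2,0],"turn": 0.015},{"xyz": [0,0,0],"turn": 0}]'

```text
time: 17.75
tool_pos: [0.4935, -0.1667, 0.052]
tool_rot: [3.14, -0.0, -0.269]
contact_force: [-3.7, -7.9, 2.8]
opening: 0.0005
```

```bash
python3 st.py
```

```text
arm -0.27772488207330626 tool yaw -0.2694861819113763 radial 0.07639168045878493 Fn 8.655281960230452 tq -0.035776820003012924
```

Request:
apply_moves --rows '[{"xyz": [-0.4,-1.6,0],"turn": 0.022},{"xyz": [-0.4,-1.6,0],"turn": 0.022},{"xyz": [0,0,0],"turn": 0}]'

```text
time: 18.12
tool_pos: [0.4936, -0.1633, 0.052]
tool_rot: [3.14, -0.0, -0.313]
contact_force: [-3.3, -7.8, 2.2]
opening: 0.0003
```

Request:
apply_moves --rows '[{"xyz": [-0.3,-1.2,0],"turn": 0.015},{"xyz": [0,0,0],"turn": 0}]'

```text
time: 18.38
tool_pos: [0.4936, -0.1621, 0.0519]
tool_rot: [3.14, -0.0, -0.328]
contact_force: [-3.6, -8.2, 3.0]
opening: 0.0003
```

Request:
apply_moves --rows '[{"xyz": [-0.4,-1.6,0],"turn": 0.022},{"xyz": [-0.4,-1.6,0],"turn": 0.022},{"xyz": [0,0,0],"turn": 0}]'

```text
time: 18.75
tool_pos: [0.4938, -0.1587, 0.0519]
tool_rot: [3.14, 0.0, -0.372]
contact_force: [-4.6, -7.6, 2.5]
opening: 0.0007
```

Request:
apply_moves --rows '[{"xyz": [-0.3,-1.2,0],"turn": 0.015},{"xyz": [0,0,0],"turn": 0}]'

```text
time: 19.0
tool_pos: [0.494, -0.1575, 0.0519]
tool_rot: [3.14, 0.0, -0.388]
contact_force: [-4.5, -7.4, 2.5]
opening: 0.0005
```

Request:
apply_moves --rows '[{"xyz": [-0.4,-1.6,0],"turn": 0.022},{"xyz": [-0.4,-1.6,0],"turn": 0.022},{"xyz": [0,0,0],"turn": 0}]'

```text
time: 19.38
tool_pos: [0.4943, -0.1544, 0.0519]
tool_rot: [3.139, 0.0, -0.431]
contact_force: [-4.6, -8.4, 3.4]
opening: 0.0006
```

Request:
apply_moves --rows '[{"xyz": [-0.3,-1.2,0],"turn": 0.015},{"xyz": [0,0,0],"turn": 0}]'

```text
time: 19.62
tool_pos: [0.4943, -0.1535, 0.0519]
tool_rot: [3.139, 0.0, -0.446]
contact_force: [-5.2, -10.2, 3.7]
opening: 0.0001
```

```bash
python3 st.py
```

```text
arm -0.4430949623982342 tool yaw -0.4462481562651561 radial 0.07661758789690366 Fn 11.447116706001186 tq 0.013367093552730643
```

The force is rising, so the stop has been reached. I go up to the load gently.

Request:
apply_moves --rows '[{"xyz": [0,-0.8,0],"turn": 0.01},{"xyz": [0,-0.7,0],"turn": 0.01},{"xyz": [0,0,0],"turn": 0}]'

```text
time: 20.0
tool_pos: [0.4944, -0.1525, 0.0519]
tool_rot: [3.138, 0.001, -0.466]
contact_force: [-8.6, -11.7, 4.2]
opening: 0.0004
```

```bash
python3 st.py
```

```text
arm -0.4555851479039521 tool yaw -0.4660270230194581 radial 0.07673676096132417 Fn 14.328732682537588 tq 0.007992686426218486
```

Request:
apply_moves --rows '[{"xyz": [0,-0.7,0],"turn": 0},{"xyz": [0,-0.5,0],"turn": 0},{"xyz": [0,0,0],"turn": 0},{"xyz": [0,0,0],"turn": 0}]'

```text
time: 20.5
tool_pos: [0.4947, -0.1518, 0.0519]
tool_rot: [3.137, 0.001, -0.466]
contact_force: [-9.6, -13.8, 3.5]
opening: 0.0004
```

```bash
python3 st.py
```

```text
arm -0.4647082472969522 tool yaw -0.4659880486040662 radial 0.07659585357231387 Fn 16.676818632431008 tq -0.07600958781449399
```

Request:
apply_moves --rows '[{"xyz": [0,0,0],"turn": 0},{"xyz": [0,0,0],"turn": 0},{"xyz": [0,0,0],"turn": 0},{"xyz": [0,0,0],"turn": 0},{"xyz": [0,0,0],"turn": 0},{"xyz": [0,0,0],"turn": 0}]'

```text
time: 21.25
tool_pos: [0.4947, -0.1519, 0.0519]
tool_rot: [3.137, 0.001, -0.466]
contact_force: [-8.7, -13.8, 4.1]
opening: 0.0001
```

```bash
python3 st.py
```

```text
arm -0.464392478001791 tool yaw -0.46598178959232395 radial 0.07658960161634444 Fn 16.18115321193826 tq -0.0349956230025541
```

Request:
apply_moves --rows '[{"xyz": [0,0,0],"turn": 0},{"xyz": [0,0,0],"turn": 0},{"xyz": [0,0,0],"turn": 0},{"xyz": [0,0,0],"turn": 0},{"xyz": [0,0,0],"turn": 0},{"xyz": [0,0,0],"turn": 0},{"xyz": [0,0,0],"turn": 0},{"xyz": [0,0,0],"turn": 0}]'

```text
time: 22.25
tool_pos: [0.4947, -0.1519, 0.0519]
tool_rot: [3.137, 0.001, -0.466]
contact_force: [-9.6, -13.6, 4.2]
opening: 0.0004
```

Request:
apply_moves --rows '[{"xyz": [0,2,0],"turn": 0},{"xyz": [0,2,0],"turn": 0},{"xyz": [0,3,0],"turn": 0},{"xyz": [0,8,0],"turn": 0},{"xyz": [0,10,0],"turn": 0},{"xyz": [0,0,-40],"turn": 0},{"xyz": [0,0,-60],"turn": 0},{"xyz": [0,60,0],"turn": 0},{"xyz": [0,60,0],"turn": 0},{"xyz": [0,0,0],"turn": 0}]'

```text
time: 23.5
tool_pos: [0.4294, -0.2821, 0.1517]
tool_rot: [3.141, -0.0, -0.472]
contact_force: [0.6, 1.0, 0.5]
opening: 0.0003
```

Request:
apply_moves --rows '[{"xyz": [0,0,0],"turn": 0},{"xyz": [0,0,0],"turn": 0}]'

```text
time: 23.75
tool_pos: [0.4316, -0.2777, 0.1516]
tool_rot: [-3.141, 0.0, -0.465]
contact_force: [-0.2, -0.9, -0.7]
opening: 0.0002
```

Run:
```python
from cell import robot
import cv2
print(robot.observe()["contact_force"])
f=robot.read_camera("top")["frame"]
cv2.imwrite("pics/top1.png",cv2.resize(f[150:290,120:460],None,fx=2.3,fy=2.3,interpolation=cv2.INTER_CUBIC))
```

```text
[-0.15158098 -0.87208931 -0.65350329]
```

View pics/top1.png

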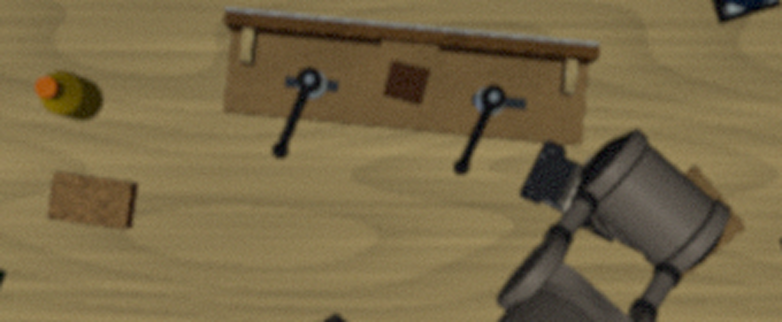

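Both levers now point to the robot's left, with knobs at (280,151) and (461,167) in this view. The bystanders look unmoved, though the arm covers most of the pad, and the gripper is clear.

```bash
python3 -c "
from cell import robot
print(robot.hand_in())"
```

```text
the job is handed in; nothing more can be done
None
```

Both clamp levers are tight: I checked the left one first, then the right, and handed the job in at about 24 s of the 64 s allowed. I pushed each lever with the closed fingers on its right-hand flank, about 77 mm from the axis.

| Lever | Turned before tight | Holding force | Torque (estimated) | Held |
|---|---|---|---|---|
| Left | just under 0.1 rad | about 17 N | about 1.3 N m | over 1.5 s |
| Right | about 0.6 rad | 16–17 N | about 1.25 N m | about 1.75 s |

- **Holding:** the measured tool position changed by no more than about 0.1 mm during either hold, so neither screw turned.
- **Torque estimate:** it is measured force times an estimated contact radius, because I had no reading of the lever bend. It could be off by about 15%, which still stays inside the 0.9–1.8 N m band.
- **After letting go:** the contact force is back to noise level (about 1 N), and neither lever was pushed anticlockwise. The last top view shows the gripper clear and the offcut, sanding block and glue apparently unmoved. The fibreboard pad was mostly hidden behind the arm, but nothing came near it.

No check failed or disagreed.

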